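Load the UV curing station and set its program rocker

TASK

Tilt the blue parts bin forward and move every printed post in it into the amber curing station, then close the bin fully and press the station's cover down until it clicks shut. After that, use the stylus (not the gripper itself) to flip only the rocker marked by the orange tag over to its far side, and lay the stylus back down on its green mat. Leave everything else on the bench where it is.

Things in the scene. Friction and masses are not known exactly. Their poses are not given: they have to be found in the camera images.
- housing: grey fixed housing of the tilt-out bin, 120 deep x 280 wide x 133 high (roof from x 12 to 120 mm). Origin on the bench under the middle of the bin's pivot line; x points to the back, z up. At most one post stands in each compartment of the bin, against its front wall
- bin (a joint): tilt of the blue bin, rad: 0 shut, grows as its top tips forward (housing -x), stop 0.75; stays where left (friction 0.25 N m). Bin frame = housing frame raised 15 mm when shut, pivot at its origin along y. Front wall x 0-6 mm, 264 wide, 112 high; floor top z 6; back wall x 88-92, 50 high; sides 75 high; 4 compartments at 62 mm pitch along y, dividers up to z 32. Tilt 0.6 or more to reach inside
- bin_tab (a point): on the bin's pull tab, 90 wide x 6 mm thick, in the middle of the front wall, rising to 152 mm above the pivot (34 mm above the housing's roof, so fingertips fit behind it). The point is mid-thickness (bin frame x 3, z 150 mm), 2 mm below its top edge; moves with the bin
- station: UV curing station, an open box with amber walls on a black base, 135 deep (x) x 250 wide (y), rim 125 mm high, inside floor 30 mm high, inside 125 x 240 mm. Fixed. Origin on the bench under its middle; x points to the hinge side, z up
- cover (a joint): amber cover, a plate 134 x 250 x 6 mm, rad: 1.34 shut flat on the rim, about 0 at the start (open, its free edge up, leaning over the box 1.34 rad above shut). Hinge along y at station x 67, z 125 mm, on its inner face. Springs back to about 0 (pushing up to about 4 N at its edge) until pressed past about 1.05, from where an over-centre spring snaps it shut and holds it
- cover_edge (a point): middle of the cover's free edge, on its outer (upper when shut) face, 134 mm from the hinge; moves with the cover
- bank: black option switch bank, 60 deep (x) x 140 wide (y) x 40 high, fixed, four red rockers in a row along y with 28 mm pitch. Origin on the bench under its middle; x points away from the robot's side
- lever0 (a joint): rocker 0, pivoting on the bank's top at height 40 mm, x 0, +42 mm along the bank's y; a red paddle 8 x 10 mm, 28 mm long above its pivot: 0 leans 0.35 rad to the bank's -x (near side, its start), 0.7 leans 0.35 rad to +x (far side). Over-centre spring: snaps to the side it is past the middle (0.35), about 1 N at its end
- lever1 (a joint): rocker 1, pivoting on the bank's top at height 40 mm, x 0, +14 mm along the bank's y; a red paddle 8 x 10 mm, 28 mm long above its pivot: 0 leans 0.35 rad to the bank's -x (near side, its start), 0.7 leans 0.35 rad to +x (far side). Over-centre spring: snaps to the side it is past the middle (0.35), about 1 N at its end
- lever2 (a joint): rocker 2, pivoting on the bank's top at height 40 mm, x 0, -14 mm along the bank's y; a red paddle 8 x 10 mm, 28 mm long above its pivot: 0 leans 0.35 rad to the bank's -x (near side, its start), 0.7 leans 0.35 rad to +x (far side). Over-centre spring: snaps to the side it is past the middle (0.35), about 1 N at its end
- lever3 (a joint): rocker 3, pivoting on the bank's top at height 40 mm, x 0, -42 mm along the bank's y; a red paddle 8 x 10 mm, 28 mm long above its pivot: 0 leans 0.35 rad to the bank's -x (near side, its start), 0.7 leans 0.35 rad to +x (far side). Over-centre spring: snaps to the side it is past the middle (0.35), about 1 N at its end
- tag_orange: orange tag 10 x 18 x 4 mm on the bank's top, 24 mm towards the bank's -x from the pivot of the one rocker to flip. The other three rockers have grey tags. Origin: middle of its underside, at height 40 mm
- stylus: orange stylus: square grip 90 x 16 x 16 mm, then a 6 mm steel rod along +x with a 9 mm ball tip; 152 mm long in all, 50 g. Origin: middle of the grip's underside, x towards the tip, z up as it lies; its axis is 8 mm above the underside
- stylus_tip (a point): centre of the ball tip, 103 mm from the stylus origin along its x
- mat: green stylus mat 180 (x) x 130 (y) x 3 mm, fixed to the bench. Origin: middle of its underside
- post0: grey printed post, 80 g: square foot 48 x 48 x 14 mm, square stem 26 x 26 mm above it to 86 mm in all. Origin: middle of the foot's underside, z along the stem. Absent in some starts
- post1: grey printed post, 80 g: square foot 48 x 48 x 14 mm, square stem 26 x 26 mm above it to 86 mm in all. Origin: middle of the foot's underside, z along the stem. Absent in some starts
- post2: grey printed post, 80 g: square foot 48 x 48 x 14 mm, square stem 26 x 26 mm above it to 86 mm in all. Origin: middle of the foot's underside, z along the stem. Absent in some starts
- post3: grey printed post, 80 g: square foot 48 x 48 x 14 mm, square stem 26 x 26 mm above it to 86 mm in all. Origin: middle of the foot's underside, z along the stem. Absent in some starts
- resin: amber resin bottle, 72 mm across, 150 mm high, a bystander. Origin under its middle
- cup_a: grey printed cup, 60 mm across, 40 mm high, a bystander
- cup_b: grey printed cup, 60 mm across, 35 mm high, a bystander
- calipers: calipers, 150 mm long, lying flat, a bystander
- scraper: spatula, lying flat, a bystander

How it is judged (in metres and radians):
On the way, in this order (a step that is already met when the one before it is completed fails the run):
1. the bin is tilted forward (value of joint bin above 0.45 rad), for 0.2 s.
2. every post is in the station, let go (x of post0 in the frame of station between -0.066 and 0.066 m and y of post0 in the frame of station between -0.125 and 0.125 m and z of each of post0, post1, post2, post3 in the frame of station below 0.075 m and x of post1 in the frame of station between -0.066 and 0.066 m and y of post1 in the frame of station between -0.125 and 0.125 m and x of post2 in the frame of station between -0.066 and 0.066 m and y of post2 in the frame of station between -0.125 and 0.125 m and x of post3 in the frame of station between -0.066 and 0.066 m and y of post3 in the frame of station between -0.125 and 0.125 m and linear speed of each of post0, post1, post2, post3 below 0.05 m/s and contact force between the fingers and post0 below 0.3 N and contact force between the fingers and post1 below 0.3 N and contact force between the fingers and post2 below 0.3 N and contact force between the fingers and post3 below 0.3 N), for 0.3 s.
3. the bin is closed and the cover is clicked shut, with all posts inside (value of joint bin below 0.06 rad and value of joint cover above 1.29 rad and x of post0 in the frame of station between -0.066 and 0.066 m and y of post0 in the frame of station between -0.125 and 0.125 m and z of each of post0, post1, post2, post3 in the frame of station below 0.075 m and x of post1 in the frame of station between -0.066 and 0.066 m and y of post1 in the frame of station between -0.125 and 0.125 m and x of post2 in the frame of station between -0.066 and 0.066 m and y of post2 in the frame of station between -0.125 and 0.125 m and x of post3 in the frame of station between -0.066 and 0.066 m and y of post3 in the frame of station between -0.125 and 0.125 m), for 0.3 s.
4. the rocker at the orange tag is flipped, the stylus in the gripper (((y of tag_orange in the frame of bank between 0.028 and 0.056 m and value of joint lever0 above 0.55 rad and value of joint each of lever1, lever2, lever3 below 0.15 rad) or (y of tag_orange in the frame of bank between 0 and 0.028 m and value of joint lever1 above 0.55 rad and value of joint each of lever0, lever2, lever3 below 0.15 rad) or (y of tag_orange in the frame of bank between -0.028 and 0 m and value of joint lever2 above 0.55 rad and value of joint each of lever0, lever1, lever3 below 0.15 rad) or (y of tag_orange in the frame of bank between -0.056 and -0.028 m and value of joint lever3 above 0.55 rad and value of joint each of lever0, lever1, lever2 below 0.15 rad)) and contact force between the fingers and stylus above 1 N), for 0.1 s.
At the end, for the whole second after the job is handed in: all posts inside the station; bin within 0.06 rad and cover within 0.05 rad of shut; the orange-tagged rocker on its far side (over 0.55), the others near (under 0.15); the stylus flat on the mat, its grip's middle within 80 (x) and 60 mm (y) of the mat's middle; all at rest (all of step 3 and linear speed of each of post0, post1, post2, post3, stylus below 0.05 m/s and ((y of tag_orange in the frame of bank between 0.028 and 0.056 m and value of joint lever0 above 0.55 rad and value of joint each of lever1, lever2, lever3 below 0.15 rad) or (y of tag_orange in the frame of bank between 0 and 0.028 m and value of joint lever1 above 0.55 rad and value of joint each of lever0, lever2, lever3 below 0.15 rad) or (y of tag_orange in the frame of bank between -0.028 and 0 m and value of joint lever2 above 0.55 rad and value of joint each of lever0, lever1, lever3 below 0.15 rad) or (y of tag_orange in the frame of bank between -0.056 and -0.028 m and value of joint lever3 above 0.55 rad and value of joint each of lever0, lever1, lever2 below 0.15 rad)) and x of stylus in the frame of mat between -0.08 and 0.08 m and y of stylus in the frame of mat between -0.06 and 0.06 m and z of stylus in the frame of mat below 0.02 m and angle between stylus's own x axis and vertical above 1.4 rad); the robot touches nothing.
It fails at once if the gripper or arm touches the switch bank (contact force between any of the fingers, the arm and bank above 1 N).
It fails at once if a rocker that is not marked is flipped ((not (y of tag_orange in the frame of bank between 0.028 and 0.056 m) and value of joint lever0 above 0.4 rad) or (not (y of tag_orange in the frame of bank between 0 and 0.028 m) and value of joint lever1 above 0.4 rad) or (not (y of tag_orange in the frame of bank between -0.028 and 0 m) and value of joint lever2 above 0.4 rad) or (not (y of tag_orange in the frame of bank between -0.056 and -0.028 m) and value of joint lever3 above 0.4 rad)).
It fails at once if a bystander is moved more than 40 mm (distance of any of resin, cup_a, cup_b, calipers, scraper from where it was at the start of the episode above 0.04 m).
Of post0, post1, post2, post3 only 2 to 4 are there at a start; the rules pass over those that are not, and their reading is None.
At some moment in a run one of stylus may be knocked a few centimetres aside while the robot is not near it.
Once in a run the grip may slacken for a moment while it holds something.
It also fails if it takes over 210 s, if anything falls off the work surface, if the arm or the gripper's body presses on something with over 40 N, if the wrist force passes 120 N, or if a joint passes its speed limit or range.

ROBOT

A 6-joint arm with a two-finger parallel gripper is mounted at the origin on the work surface. World frame = base frame: x ahead of the robot, y to its left, z up, the work surface at z = 0. Lengths are in mm, angles in degrees, forces in N, time in s.
With the tool pointing down it reaches from about 275 to 825 mm from the base axis. Payload 4.9 kg.
Tool frame: the origin (TCP) lies at the very end of the fingers, on their centre line; the grasp point (between the pads) lies 19 mm behind it; z points along the fingers, y is the direction in which the jaws open and shut (so a half turn about z gives the same grasp; the last joint's range is limited). The gripper opens to 85 mm and grips with 20 to 120 N. Pads are 22 mm wide; open, the fingers measure 114 mm over their backs; the gripper's body (76 mm by 85 mm) begins 54 mm behind the grasp point. The pads swing forward as they close: fully open they stand 13 mm farther back than shut.
Start: joints at [-75.355, 18.69, -11.035, 60.275, 0, 82.311], TCP at [209.015, -508.755, 231.281] pointing down, gripper open.
Joint ranges: [-152.03, 152.03], [-55.5, 102.48], [-74.3, 77.21], [-110.64, 120.58], [-84.22, 78.4], [-180, 180]. Speed limits (degrees/s): [147.25, 147.25, 180, 180, 180, 180].

INTERFACE

Orientations are given as [roll, pitch, yaw] about the fixed x, y, z axes, in that order (R = Rz(yaw) Ry(pitch) Rx(roll)).
In Python, from cell import robot, imaging, sensors gives the robot as it stands. Calls block until the motion is done:
- robot.move_pose(position, orientation): joint-space move of the TCP to a pose.
- robot.movel(position, rot=None, max_speed=150): straight line of the TCP; rot=None keeps the orientation; max_speed is the mean speed in mm/s.
- robot.movej(angles): joint-space move.
- robot.ungrasp() and robot.close(f_grip=None): open the fingers fully, or close them until they stop; f_grip is the grip in N (None keeps the last).
- robot.dwell(seconds).
- robot.ik(position, orientation): joint angles nearest the present ones, or None.
- imaging.read_camera(name): name is "side" or "top" or "wrist"; returns a dict with "frame" (400x640x3 uint8, blue, green, red), "intrinsics" (3x3 intrinsics, pixels), "k1" (the pictures are not rectified: a ray, as slopes to the right and down, at radius r is drawn at 1 + k1 r^2 times it, then the intrinsics apply), "rvec" (rotation vector, rad) and "tvec" (3), from world to camera coordinates, as OpenCV has them; the wrist camera has in their place "T_tool_cam" (4x4, takes a point from camera to tool coordinates, whose origin is the TCP and whose axes are the flange's). Camera axes: x right, y down, z forward; pixel columns grow to the right and rows downward; lengths in mm; the calibration is good to about 2 mm. A picture is of the moment at which its call begins: read the wrist's pose just before it. There is no depth.
A pose or a line that the arm cannot do raises robot.IKError and nothing moves.
- robot.job_done(): hands the job in, once; it reports no verdict.
Readings, each from a call of its own:
- sensors.get_time(): time.
- sensors.get_joint_pos(): joint angles.
- sensors.get_joint_velocities(): joint speeds.
- sensors.get_joint_torque(): joint torques, N m.
- sensors.get_ee_pos(): TCP position.
- sensors.get_tool_rot(): TCP orientation.
- sensors.get_force(): force on the tool from outside, world axes, zero at the start.
- sensors.get_torque(): the same for the moment, N m.
- sensors.get_grip_width(): finger opening in mm.
Only numpy, scipy, OpenCV 4.12 (cv2) and the standard library are available. Lean on these libraries where they do the work, as an engineer would, in place of code of your own. Each camera call takes 0.05 s, during which the arm holds its last target. There are 200 camera calls.

## Working session

There is one attempt and no reset: what is moved stays moved. The work goes in short steps, each a Python script; the robot and the scene stay as the last script left them, time stands still between calls to the robot, and variables do not carry over. Pictures are saved under pics/ and viewed, about 12 in all and at most 16, crops included, and the job is handed in when it is done.

```bash
ls; mkdir -p pics; cat > h.py <<'E'
import numpy as np, cv2
from cell import robot, imaging, sensors
from scipy.spatial.transform import Rotation as R
def snap(cam, fn=None):
    p=np.array(sensors.get_ee_pos()); o=sensors.get_tool_rot()
    d=imaging.read_camera(cam)
    if cam=='wrist':
        T=np.eye(4); T[:3,:3]=R.from_euler('xyz',o,degrees=True).as_matrix(); T[:3,3]=p
        W=T@np.array(d['T_tool_cam']); Rc=W[:3,:3].T; t=-Rc@W[:3,3]
    else:
        Rc=cv2.Rodrigues(np.array(d['rvec'],float))[0]; t=np.array(d['tvec'],float).ravel()
    c=dict(K=np.array(d['intrinsics'],float),k1=d['k1'],R=Rc,t=t,frame=d['frame'])
    if fn: cv2.imwrite('pics/'+fn,d['frame']); np.savez('pics/'+fn[:-4]+'.npz',**c)
    return c
def load(fn): return dict(np.load('pics/'+fn+'.npz'))
def proj(c,P):
    P=np.atleast_2d(P).astype(float); 
    return cv2.projectPoints(P,cv2.Rodrigues(c['R'])[0],c['t'],c['K'],np.array([float(c['k1']),0,0,0]))[0].reshape(-1,2)
def ray(c,uv):
    n=cv2.undistortPoints(np.array([[uv]],float),c['K'],np.array([float(c['k1']),0,0,0]),)[0,0]
    return -c['R'].T@c['t'], c['R'].T@np.array([n[0],n[1],1])
def atz(c,uv,z):
    o,d=ray(c,uv); return o+d*(z-o[2])/d[2]
E
python3 - <<'E'
from h import *
for n in('top','side'):
    c=snap(n,n+'0.png'); print(n,c['K'].round(1).tolist(),c['k1'],(-c['R'].T@c['t']).round(0))
    cv2.imwrite('pics/%s0b.png'%n,cv2.resize(c['frame'],(800,500)))
E
```

```text
pics
top [[382.8, 0.0, 320.8], [0.0, 382.8, 194.9], [0.0, 0.0, 1.0]] -0.008912295697307195 [ 402.   32. 1370.]
side [[484.3, 0.0, 322.3], [0.0, 484.3, 210.6], [0.0, 0.0, 1.0]] -0.017990945506911455 [173. 913. 884.]
```

View pics/top0.png

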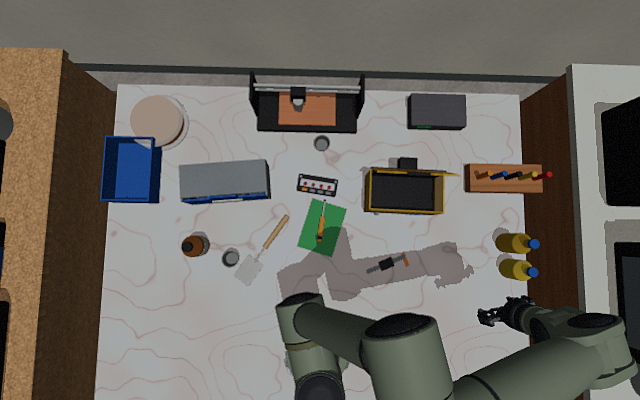

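View pics/side0.png

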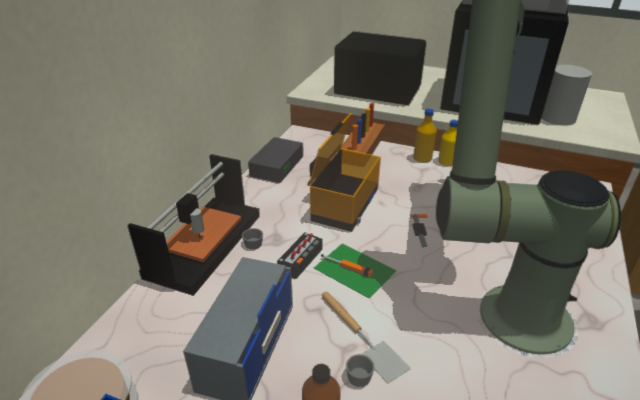

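The top view shows housing at (225,180), bank at (317,185), mat and stylus at (322,225), station at (405,190), and cups/bottle/scraper/calipers near the front. I'll zoom in for corner positions.

```bash
python3 - <<'E'
from h import *
f=load('top0')['frame']
a=cv2.resize(f[150:215,170:290],None,fx=6,fy=6,interpolation=2)[:, :720]
b=cv2.resize(f[150:220,290:460],None,fx=4.5,fy=4.5,interpolation=2)[:, :765]
w=max(a.shape[1],b.shape[1]);s=min(1,600/(a.shape[0]+b.shape[0]))
a=cv2.resize(f[150:215,170:290],None,fx=4,fy=4,interpolation=2); b=cv2.resize(f[150:222,290:460],None,fx=4.5,fy=4.5,interpolation=2)
o=np.zeros((a.shape[0]+b.shape[0],770,3),np.uint8);o[:a.shape[0],:a.shape[1]]=a;o[a.shape[0]:,:b.shape[1]]=b
print(o.shape,a.shape); cv2.imwrite('pics/z1.png',o)
E
```

```text
(584, 770, 3) (260, 480, 3)
```

View pics/z1.png

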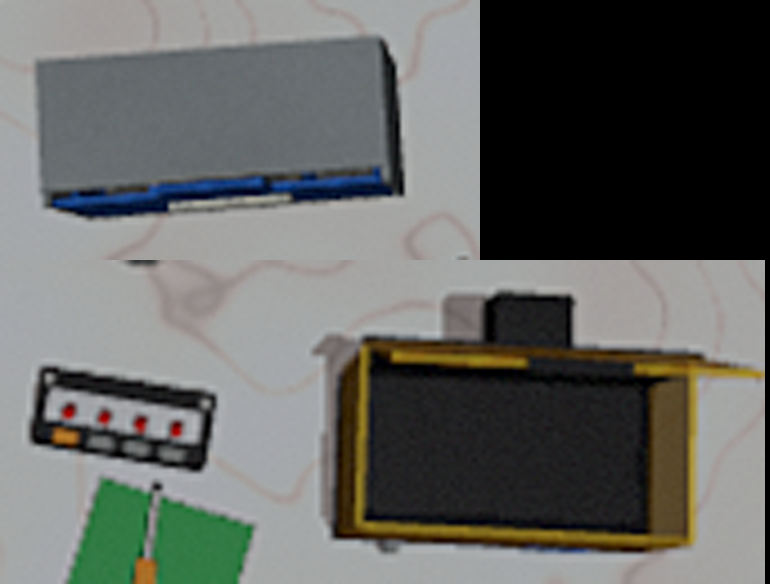

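```bash
python3 - <<'E'
from h import *
from scipy.optimize import least_squares
c=load('top0')
A=lambda p:(170+(p[0]-1.5)/4,150+(p[1]-1.5)/4)
B=lambda p:(290+(p[0]-1.75)/4.5,150+(p[1]-261.75)/4.5)
def fit(name,M,px,g):
    M=np.array(M,float);px=np.array(px)
    def P(q):
        r=R.from_euler('z',q[2]).as_matrix(); return M@r.T+[q[0],q[1],0]
    s=least_squares(lambda q:(proj(c,P(q))-px).ravel(),g); print(name,s.x[:2].round(1),np.degrees(s.x[2]).round(2),'res',s.fun.round(1))
    return s.x.tolist()
out={}
out['housing']=fit('housing',[[120,140,133],[120,-140,133],[12,140,133],[12,-140,133]],[A(p) for p in[(37,60),(381,38),(43,192),(388,168)]],[450,300,0])
out['bank']=fit('bank',[[30,70,40],[30,-70,40],[-30,-70,40],[-30,70,40]],[B(p) for p in[(45,368),(216,396),(204,470),(31,441)]],[450,0,0])
out['station']=fit('station',[[67,125,125],[67,-125,125],[-67.5,-125,125],[-67.5,125,125]],[B(p) for p in[(362,342),(695,362),(693,546),(355,535)]],[450,-300,0])
out['mat']=fit('mat',[[90,65,3],[90,-65,3],[-90,-65,3],[-90,65,3]],[(313.5,199),(346.5,207.5),(333,256),(298,247)],[350,0,0])
for n,p in dict(sbutt=(319.5,243),stip=(324.5,201.5)).items(): print(n,atz(c,p,11).round(1))
import json; json.dump(out,open('poses.json','w'))
E
```

```text
housing [518.3 309.3] 5.09 res [-0.1  0.   0.3 -0.2 -0.5  0.   0.4  0.1]
bank [580.8   7. ] -8.43 res [-0.7 -0.4  0.6 -0.   0.6  0.3 -0.5  0.1]
station [ 555.5 -287.1] -1.55 res [-0.5  1.1  0.2  0.3  0.3 -0.2 -0.1 -1.2]
mat [434.1 -16.3] -15.05 res [-1.2 -1.   0.6  0.5  0.5  0.8  0.1 -0.4]
sbutt [378.2  -5.2  11. ]
stip [525.3 -20.6  11. ]
```

```bash
cat >> h.py <<'E'
import json
PO=json.load(open('poses.json'))
def fr(n):
    x,y,a=PO[n]; return R.from_euler('z',a).as_matrix(),np.array([x,y,0.])
def W(n,p):
    M,o=fr(n); return M@np.array(p,float)+o
def ori(yaw,tilt=0,prev=None):
    """tool pointing down, tipped forward (pointing towards +x of frame at yaw deg) by tilt deg; jaws along that frame's y. Picks the half turn with smaller |j6|."""
    return ori_cands(yaw,tilt)
def ori_cands(yaw,tilt):
    A=R.from_euler('z',yaw,degrees=True).as_matrix(); t=np.radians(tilt)
    z=A@[np.sin(t),0,-np.cos(t)]; out=[]
    for s in(1,-1):
        y=A@np.array([0,s,0.]); x=np.cross(y,z)
        out.append(R.from_matrix(np.c_[x,y,z]).as_euler('xyz',degrees=True).tolist())
    return out
def best(p,yaw,tilt=0):
    b=None
    for o in ori_cands(yaw,tilt):
        q=robot.ik(list(p),o)
        if q is not None and (b is None or abs(q[5])<abs(b[0][5])): b=(q,o)
    return b
def go(p,yaw,tilt=0):
    q,o=best(p,yaw,tilt); robot.move_pose(list(map(float,p)),o); return o
def line(p,o=None,v=150): robot.movel(list(map(float,p)),o,v)
def YAW(n): return float(np.degrees(PO[n][2]))
E
python3 - <<'E'
from h import *
d=imaging.read_camera('wrist'); print(np.array(d['T_tool_cam']).round(2).tolist(), d['intrinsics'][0])
y=YAW('housing')
print(sensors.get_tool_rot())
for n,p,t in[('above',(27,0,220),0),('hook',(27,0,145),0),('end',(-70,0,118),0),('post',(-36,93,90),40),('post',(-36,-93,90),40)]:
    b=best(W('housing',p),y,t); print(n,W('housing',p).round(),b and np.round(b[0]),b and np.round(b[1]))
for p,t in[((-33,60,105),0),((-33,-60,105),0),((12,-60,105),15),((12,60,105),15),((12,-60,200),15)]:
    b=best(W('station',p),YAW('station'),t); print(W('station',p).round(),b and np.round(b[0]))
E
```

```text
[[-0.0, -0.96, -0.27, 69.0], [1.0, -0.0, -0.0, 1.08], [0.0, -0.27, 0.96, -142.09], [0.0, 0.0, 0.0, 1.0]] [297.70321428   0.         321.48606633]
[-1.79921593e+02 -1.01745388e-02  2.23323608e+01]
above [545. 312. 220.] [23. 27.  1. 63.  0. 18.] [-180.    0. -175.]
hook [545. 312. 145.] [23. 31. -6. 54.  0. 18.] [-180.    0. -175.]
end [449. 303. 118.] [ 26.  24. -22.  45.   0.  21.] [-180.    0. -175.]
post [474. 399.  90.] [ 45.  24. -47. -13. -24.  32.] [-180.   40. -175.]
post [491. 213.  90.] [ 22.  16. -65. -30. -10.  13.] [-180.   40. -175.]
[ 524. -226.  105.] [-31.  27. -18.  45.   0. -29.]
[ 521. -346.  105.] [-40.  32.  -9.  49.   0. -39.]
[ 566. -347.  105.] [-42.  28. -18.  32.  10. -40.]
[ 569. -227.  105.] [-33.  23. -27.  27.   8. -30.]
[ 566. -347.  200.] [-42.  23. -11.  44.  10. -40.]
```

```bash
python3 - <<'E'
from h import *
y=YAW('housing'); H=lambda *p:W('housing',p)
line([209,-508,400],v=400)
o=go(H(28,0,330),y); robot.close(40)
print(sensors.get_time(),sensors.get_ee_pos())
line(H(28,0,146),v=200)
f=[]
for th in np.linspace(0,.70,8):
    c,s=np.cos(th),np.sin(th)
    line(H(6*c-130*s+11,0,15+6*s+130*c),v=80); f.append(np.round(sensors.get_force(),1).tolist())
print(f,sensors.get_ee_pos(),sensors.get_time())
p=H(6*c-130*s+30,0,15+6*s+130*c+60); line(p,v=150)
robot.ungrasp()
go(H(-130,0,330),y,20)
snap('wrist','w1.png'); print(sensors.get_time())
E
```

```text
4.6083 [546.17586947 311.77321498 330.01859623]
[[-0.3, -1.0, 0.9], [-0.3, 0.3, -0.5], [-0.6, -0.1, -0.2], [0.4, 0.8, -0.2], [0.3, -0.2, -0.7], [0.6, -0.2, 1.0], [-0.2, -0.1, 0.5], [-0.7, 0.8, -0.2]] [449.78034049 303.10684712 118.04032329] 8.1833
10.3167
```

View pics/w1.png

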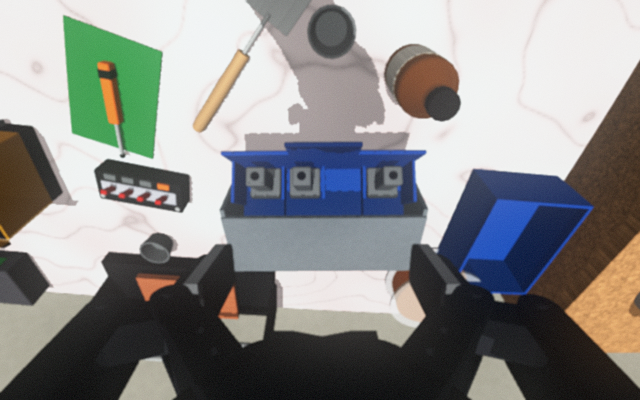

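Bin is open. Three posts: stem tops at (255,177), (301,176), (391,176), i.e. compartments y≈−93, −31, +93; tab top edge at (286–362,143). Check the tilt and post positions against the model.

```bash
python3 - <<'E'
from h import *
from scipy.optimize import least_squares
c=load('w1')
def B(p,th,q=None):
    cs,s=np.cos(th),np.sin(th); x,y,z=p
    h=np.array([x*cs-z*s,y,15+x*s+z*cs]); q=PO['housing'] if q is None else q
    return R.from_euler('z',q[2]).as_matrix()@h+[q[0],q[1],0]
M=[(30,-93,92),(30,-31,92),(30,93,92),(0,-45,152),(0,45,152)]
px=np.array([(255,177),(301,176),(391,176),(286,143),(362,143)],float)
for th in(.65,.7,.75): print(th,(proj(c,[B(p,th) for p in M])-px).round(1).tolist())
s=least_squares(lambda q:(proj(c,[B(p,q[3],q[:3]) for p in M]+[W('housing',(12,140,133))*0+B((0,0,0),0,q[:3])+R.from_euler('z',q[2]).as_matrix()@np.array([12,y,118]) for y in(140,-140)])-np.vstack([px,[[427,211],[222,216]]])).ravel(),PO['housing']+[.7])
print(s.x,PO['housing'],s.fun.round(1))
E
```

```text
0.65 [[-2.5, 1.5], [-1.9, 2.4], [1.6, 2.4], [-3.2, 4.5], [0.6, 4.5]]
0.7 [[-2.7, -2.1], [-1.9, -1.2], [1.8, -1.2], [-3.2, -2.1], [0.5, -2.2]]
0.75 [[-2.9, -5.7], [-2.0, -4.8], [2.0, -4.8], [-3.1, -8.7], [0.4, -8.7]]
[5.15127001e+02 3.11169847e+02 1.04348402e-01 6.61894014e-01] [518.2848905128483, 309.2725769358572, 0.08886863941190486] [-1.5 -0.3 -0.7 -0.   3.3 -1.3 -2.7  1.1  1.5 -0.1  2.2  2.6 -1.9  0.3]
```

```bash
cat >> h.py <<'E'
TH=.68
def Bn(x,y,z,th=TH):
    c,s=np.cos(th),np.sin(th); return W('housing',(x*c-z*s,y,15+x*s+z*c))
def pick(y,s,x,tilt,depth=16):
    yw=YAW('housing'); z=92-depth
    o=go(Bn(x,y+s,z+110),yw,tilt); line(Bn(x,y+s,z+40),v=200); line(Bn(x,y+s,z),v=80)
    f=np.array(sensors.get_force()); print('down f',f.round(1)); 
    robot.close(50); robot.dwell(.2); print('grip',sensors.get_grip_width(),'f',np.round(sensors.get_force(),1))
    line(Bn(x,y+s,z+75),v=120); 
    p=np.array(sensors.get_ee_pos()); line(p+[-30,0,110],v=200); print('grip',sensors.get_grip_width(),sensors.get_time())
def place(x,y,tilt,z):
    ys=YAW('station')
    go([370,130,300],0,10); go([400,-200,300],0,10); 
    g=sensors.get_grip_width(); print('carry grip',g)
    if g<20: raise SystemExit('lost')
    o=go(W('station',(x,y,250)),ys,tilt); line(W('station',(x,y,z+25)),v=150); 
    g=sensors.get_grip_width(); print('grip',g,np.round(sensors.get_force(),1))
    if g<20: raise SystemExit('lost')
    line(W('station',(x,y,z)),v=50); print('f',np.round(sensors.get_force(),1))
    robot.ungrasp(); robot.dwell(.2); line(W('station',(x,y,260)),v=150); print('t',sensors.get_time())
E
python3 - <<'E'
from h import *
pick(91,0,31,38)
place(-7,0,8,108)
go([400,-200,300],0,10)
snap('wrist','w2.png')
E
```

```text
down f [ 0.4 -0.1  0.4]
grip 24.765824426934554 f [-3.   0.2  4.7]
grip 24.720111478190546 14.5083
carry grip 25.145260652233556
grip 25.002169825526014 [-0.2 -0.5 -0.3]
f [-0.2  0.2 -1. ]
t 21.125
```

View pics/w2.png

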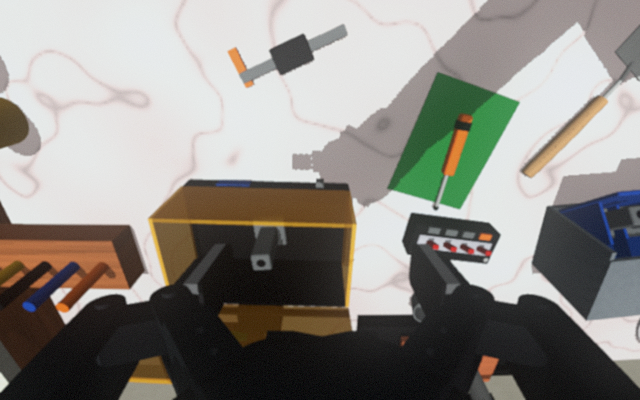

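Post stands upright in the station (foot ≈(270,235), stem top ≈(261,262)). Compute its position.

```bash
python3 - <<'E'
from h import *
c=load('w2'); M,o=fr('station')
for uv,z in[((261,262),116),((270,235),44),((152,218),125),((354,219),125)]: print((M.T@(atz(c,uv,z)-o)).round(1))
E
```

```text
[-1.00e-01  5.20e+00  1.16e+02]
[ 5.3  5.6 44. ]
[ -68.4 -119.   125. ]
[-73.7 121.  125. ]
```

```bash
python3 - <<'E'
from h import *
pick(-92,-6,34,26)
place(-36,-57,-10,107)
pick(-30,0,34,26)
place(-36,60,-10,107)
go([400,-200,300],0,10)
snap('wrist','w3.png')
E
```

```text
down f [-0.3  0.1  0.1]
grip 25.05402217163009 f [-2.   1.3  5.3]
grip 25.409482236577027 26.9
carry grip 25.474965609100586
grip 25.46402373133084 [-1.2 -0.4 -0.7]
f [-0.1  0.4 -1.2]
t 33.0417
down f [-0.4 -0.4 -0.2]
grip 24.395269426127804 f [-3.5  1.   6.2]
grip 24.768088166392776 38.7
carry grip 24.820227943799907
grip 24.92768200208101 [-0.3 -0.5 -0.8]
f [-0.7  0.4 -0.3]
t 44.8333
```

View pics/w3.png

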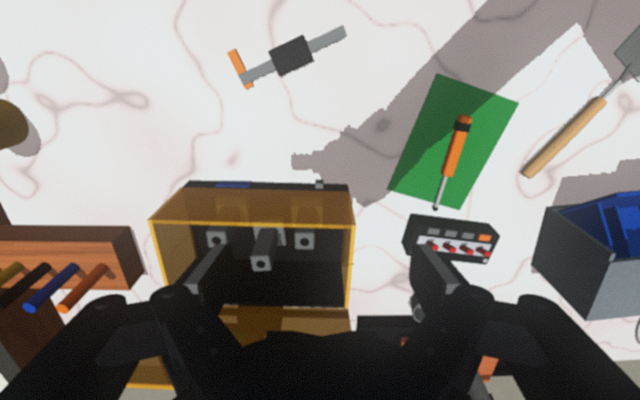

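All three posts stand inside: stem tops (217,240), (261,264), (305,242). Now close the bin, then the cover.

```bash
python3 - <<'E'
from h import *
y=YAW('housing'); H=lambda *p:W('housing',p); S=lambda *p:W('station',p)
robot.close(40)
go([370,130,300],y); go(H(-140,0,230),y); line(H(-140,0,108),v=200)
f=[]
for th in np.linspace(.72,-.02,12):
    c,s=np.cos(th),np.sin(th)
    line(H(-152*s-11,0,15+152*c-20),v=90); f.append(np.round(sensors.get_force(),1).tolist())
robot.dwell(.3); print(f,np.round(sensors.get_force(),1),sensors.get_time())
line(H(-40,0,150),v=150); line(H(-60,0,300),v=300)
go([400,100,380],0); go([400,-200,380],0)
go(S(75,0,370),YAW('station')); line(S(75,0,240),v=200)
f=[]
for a in np.linspace(1.34,-.01,14):
    c,s=np.cos(a),np.sin(a); r=115
    line(S(67-r*c+6*s+11,0,125+r*s+6*c),v=100); f.append(np.round(sensors.get_force(),1).tolist())
robot.dwell(.3); print(f,np.round(sensors.get_force(),1),sensors.get_ee_pos(),sensors.get_time())
p=np.array(sensors.get_ee_pos()); line(p+[0,0,120],v=200); line([400,-200,330],v=300); 
go([330,60,330],0,8)
snap('wrist','w4.png'); snap('side','s4.png')
E
```

```text
[[-1.3, 0.2, -0.1], [0.0, -0.0, -0.8], [-0.1, -0.6, -0.9], [-0.3, -0.1, 0.2], [0.7, 0.1, -0.3], [0.4, -0.6, -0.9], [-0.1, -1.3, -0.2], [0.2, -0.2, -0.2], [1.0, 0.3, -0.1], [0.2, 0.7, 0.1], [0.1, 0.3, -1.1], [-2.2, 0.1, -0.5]] [-2.5  0.1 -1. ] 52.75
[[1.5, -0.2, -0.2], [0.7, -0.4, -0.4], [1.1, -0.1, 1.0], [1.8, -0.5, 2.1], [2.1, -0.4, 1.3], [2.5, -1.5, 2.5], [2.4, -0.9, 1.7], [2.3, -0.2, 3.1], [-0.2, 0.2, 2.4], [-0.4, 0.2, 0.4], [0.2, -0.1, -0.4], [0.0, -1.1, 0.1], [0.2, 0.9, 0.2], [0.3, -0.5, 3.7]] [1.  0.5 5.4] [ 519.52053585 -286.79384181  131.00571059] 61.7
```

View pics/w4.png

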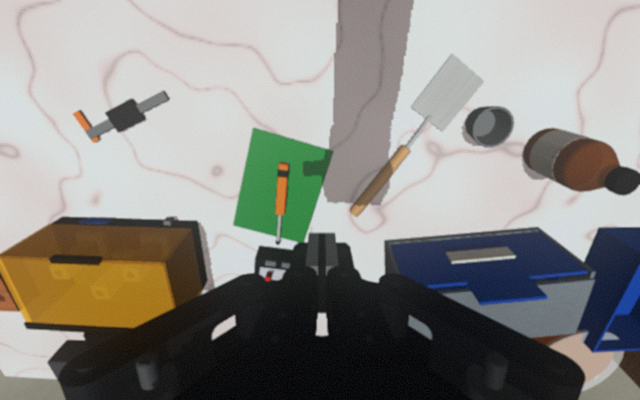

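View pics/s4.png

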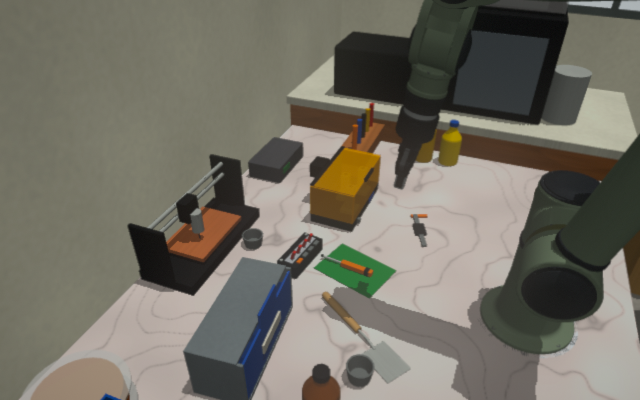

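Cover lies flat on the station with posts inside; the bin looks shut; stylus still on the mat (tip ≈(278,241), grip butt ≈(284,164)). Compare the bin numerically with the first picture and measure the stylus and bank.

```bash
python3 - <<'E'
from h import *
a=load('side0')['frame'];b=load('s4')['frame']
for n,(r0,r1,c0,c1) in dict(bin=(255,380,190,300),bank=(230,280,275,325),stylus=(250,285,318,380)).items():
    d=cv2.absdiff(a,b)[r0:r1,c0:c1].max(2); print(n,(d>40).sum(),d.mean().round(2))
t=snap('top','top4.png')
d=cv2.absdiff(load('top0')['frame'],t['frame'])[150:215,170:290].max(2); print('topbin',(d>40).sum())
c=load('w4')
for uv in((284,163),(278,241)): print(atz(c,uv,11 if uv[1]>200 else 19).round(1))
f=c['frame']; h=np.hstack([cv2.resize(f[120:285,225:335],None,fx=3.4,fy=3.4,interpolation=2),cv2.resize(t['frame'][165:265,285:355],None,fx=5.6,fy=5.6,interpolation=2)[:561]])
print(h.shape); cv2.imwrite('pics/z4.png',h)
E
```

```text
bin 0 8.29
bank 0 8.98
stylus 167 16.55
topbin 25
[ 3.82e+02 -1.00e-01  1.90e+01]
[528.9 -19.5  11. ]Traceback (most recent call last):
  File "<stdin>", line 9, in <module>
    return _nx.concatenate(arrs, 1, dtype=dtype, casting=casting)
           ~~~~~~~~~~~~~~~^^^^^^^^^^^^^^^^^^^^^^^^^^^^^^^^^^^^^^^
ValueError: all the input array dimensions except for the concatenation axis must match exactly, but along dimension 0, the array at index 0 has size 561 and the array at index 1 has size 560
```

```bash
cat >> h.py <<'E'
def stylus_meas(fn):
    c=snap('wrist',fn); hsv=cv2.cvtColor(c['frame'],cv2.COLOR_BGR2HSV)
    m=cv2.inRange(hsv,(6,150,90),(20,255,255)); n,l,st,ce=cv2.connectedComponentsWithStats(m)
    for i in range(1,n):
        if st[i,4]<150: continue
        ys,xs=np.where(l==i); pts=np.array([atz(c,(x,y),19)[:2] for x,y in zip(xs[::3],ys[::3])])
        mn=pts.mean(0); u,s,v=np.linalg.svd(pts-mn,full_matrices=False); a=(pts-mn)@v[0]; d=v[0]*np.sign(v[0][0])
        print(st[i].tolist(),'mean',mn.round(1),'yaw',np.degrees(np.arctan2(d[1],d[0])).round(1),'len',np.ptp(a).round(1))
E
python3 - <<'E'
from h import *
o=go([400,-3,190],-7.6); robot.ungrasp()
stylus_meas('w5.png')
cv2.imwrite('pics/w5b.png',load('w5')['frame'])
E
```

```text
[29, 128, 23, 25, 237] mean [ 316.4 -298.9] yaw 24.0 len 26.9
[315, 183, 15, 58, 776] mean [436.3  -8.4] yaw -8.5 len 67.0
[0, 349, 40, 43, 575] mean [ 606.5 -468.8] yaw -52.7 len 117.8
[119, 356, 57, 44, 1446] mean [ 652.  -278.2] yaw -45.6 len 106.6
```

View pics/w5.png

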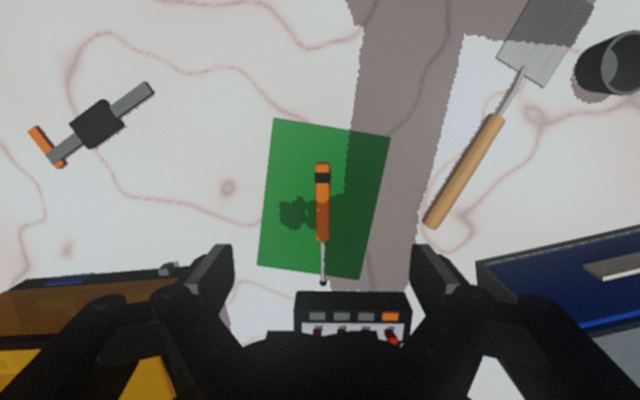

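Stylus lies at (322,162–241), tip (323,283); orange tag at (390,316), the rightmost in this view (+y end, rocker 0). Grasp it and take a hover check before pushing.

```bash
python3 - <<'E'
from h import *
c=load('w5'); print('tag',atz(c,(390,316),44).round(1),'model',W('bank',(-24,42,44)).round(1))
for uv in((297,293),(409,293)): print('bank front corner',atz(c,uv,40).round(1))
print(W('bank',(-30,-70,40)).round(1),W('bank',(-30,70,40)).round(1))
p=np.array([426,-6.8,0])
o=go(p+[0,0,80],-8); line(p+[0,0,5.5],v=100)
robot.close(60); robot.dwell(.3); print('grip',sensors.get_grip_width(),np.round(sensors.get_force(),1))
line(p+[0,0,110],v=150); print('grip',sensors.get_grip_width())
tip=W('bank',(-50,42,0)); b=YAW('bank'); d=R.from_euler('z',b,degrees=True).as_matrix()@[103,0,0]
q=tip-d; q[2]=110; go(q,b); print('grip',sensors.get_grip_width())
snap('wrist','w6.png'); snap('side','s6.png'); 
f=snap('top','t6.png')['frame'][150:230,285:355]
s=load('s6')['frame'][190:310,230:400]
w=load('w6')['frame'][180:400,200:500]
o=np.zeros((600,800,3),np.uint8); a=cv2.resize(s,(440,310),interpolation=2);o[:310,:440]=a; a=cv2.resize(f,(350,400),interpolation=2);o[:400,450:800]=a; a=cv2.resize(w,(390,286)); o[314:,:390]=a
cv2.imwrite('pics/z6.png',o)
E
```

```text
tag [564.7  52.8  44. ] model [563.2  52.1  44. ]
bank front corner [522.7 -48.8  40. ]
bank front corner [540.  77.  40.]
[540.8 -57.8  40. ] [561.3  80.7  40. ]
grip 14.428748924542072 [-0.6  1.1  4.9]
grip 14.616127461659158
grip 14.1918043334967
```

View pics/z6.png

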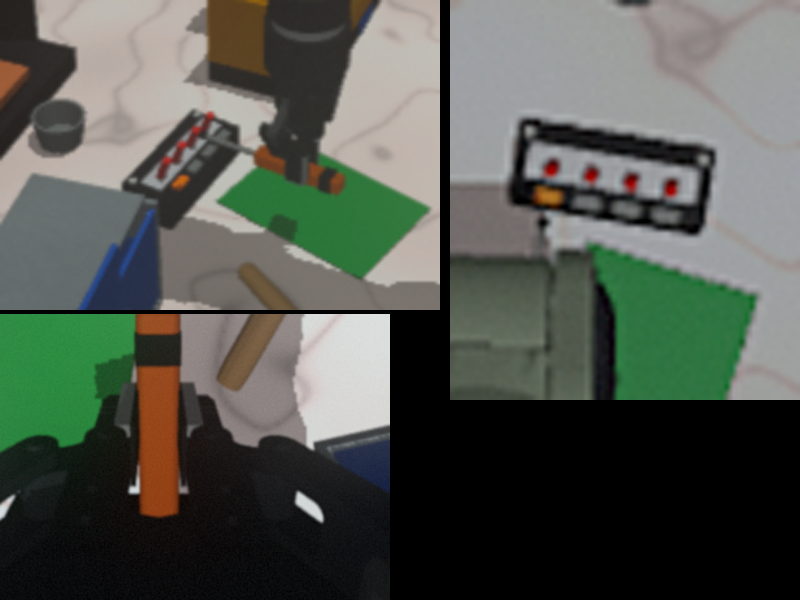

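Stylus is held level, pointing at the bank; in the top view its tip is at about (303.4,200) and rocker 0 at (305.2,183.6). Check lateral alignment.

```bash
python3 - <<'E'
from h import *
c=load('t6'); M,o=fr('bank'); f=lambda uv,z:(M.T@(atz(c,uv,z)-o)).round(1)
print('tip',f((303.4,199.6),115.5),'rockers',[f((285+(x-450)/5,150+y/5),63) for x,y in((551,168),(591,175),(630,182),(671,188))])
print(M.T@(np.array(sensors.get_ee_pos())-o))
E
```

```text
tip [-66.   36.6 115.5] rockers [array([-5.7, 41.4, 63. ]), array([-5.9, 13.4, 63. ]), array([ -6.2, -13.9,  63. ]), array([ -5.6, -42.4,  63. ])]
[-153.46040094   41.32365157  109.35654542]
```

```bash
python3 - <<'E'
from h import *
b=YAW('bank'); T=lambda x,y,z:W('bank',(x-103,y,z-6))
line(T(-45,42.5,61),v=80); line(T(-24,42.5,61),v=60); print('grip',sensors.get_grip_width(),np.round(sensors.get_force(),1))
t=snap('top','t7.png')['frame'][165:215,290:350]; s=snap('side','s7.png')['frame'][220:290,260:350]
o=np.zeros((600,800,3),np.uint8);o[:350,:420]=cv2.resize(t,(420,350),interpolation=2)
o[:280,430:790]=cv2.resize(s,(360,280),interpolation=2); cv2.imwrite('pics/z7.png',o[:350])
c=load('t7'); print('tip expected px',(proj(c,W('bank',(-24,42.5,61)))-[290,165])*7,(proj(load('s7'),W('bank',(-24,42.5,61)))-[260,220])*4)
E
```

```text
grip 14.172082530760878 [-0.1 -0.2 -0.9]
tip expected px [[ 97.95066505 166.82930907]] [[160.42078522 140.3472013 ]]
```

View pics/z7.png

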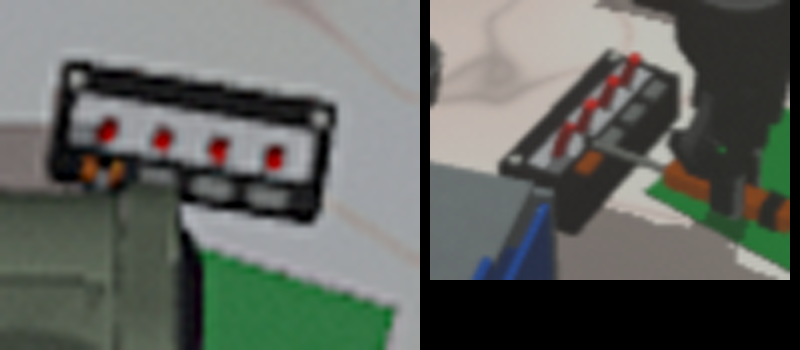

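Tip sits over the orange tag's middle (top crop (103,165); side crop (598,143)), in line with rocker 0 at (108,131). Push.

```bash
python3 - <<'E'
from h import *
T=lambda x,y,z:W('bank',(x-103,y,z-6))
for x in(-16,-10,-5,0,3): line(T(x,42.5,61),v=40); print(x,np.round(sensors.get_force(),1),round(sensors.get_grip_width(),1))
robot.dwell(.3)
line(T(-45,42.5,61),v=60); line(T(-60,42.5,110),v=80); print('grip',sensors.get_grip_width())
t=snap('top','t8.png')['frame'][165:215,290:350]; s=snap('side','s8.png')['frame'][220:290,260:350]
o=np.zeros((350,800,3),np.uint8);o[:350,:420]=cv2.resize(t,(420,350),interpolation=2)
o[:280,430:790]=cv2.resize(s,(360,280),interpolation=2); cv2.imwrite('pics/z8.png',o)
E
```

```text
-16 [-1.8  0.  -1. ] 14.1
-10 [ 0.4  0.3 -0.6] 14.4
-5 [-0.6 -0.  -0.9] 14.4
0 [-5.   1.3  0.7] 14.6
3 [-9.7  1.4  1.6] 14.3
grip 14.36193279759834
```

View pics/z8.png

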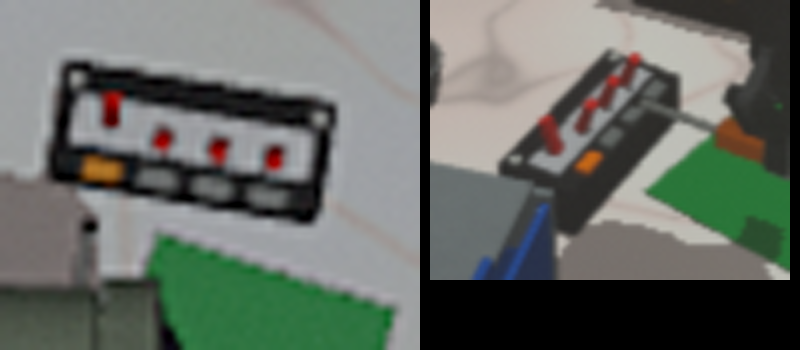

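Rocker 0 now leans far side (red at (112,108)); the other three are unchanged. Lay the stylus down.

```bash
python3 - <<'E'
from h import *
p=np.array([430,-9,0])
go(p+[0,0,110],-8); print(sensors.get_grip_width()); line(p+[0,0,30],v=120); line(p+[0,0,6],v=40); print(np.round(sensors.get_force(),1))
robot.ungrasp(); robot.dwell(.3); line(p+[0,0,190],v=150)
go([370,0,260],-8); stylus_meas('w9.png')
go([209,-400,400],0); snap('side','s9.png')
t=snap('top','t9.png')['frame'][140:270,170:460]; cv2.imwrite('pics/z9.png',cv2.resize(t,(780,350),interpolation=2)); print(sensors.get_time())
d=cv2.absdiff(load('side0')['frame'],load('s9')['frame'])[255:380,190:300].max(2); print('bin diff',(d>40).sum())
E
```

```text
13.936198636768662
[-2.2  0.3  3.6]
[316, 195, 12, 47, 511] mean [440.8 -12.1] yaw -7.7 len 67.0
[0, 321, 61, 58, 2156] mean [ 593.7 -535.5] yaw -56.5 len 170.7
[119, 356, 58, 44, 1458] mean [ 693.2 -342.3] yaw -46.0 len 132.2
81.3333
bin diff 22
```

View pics/z9.png

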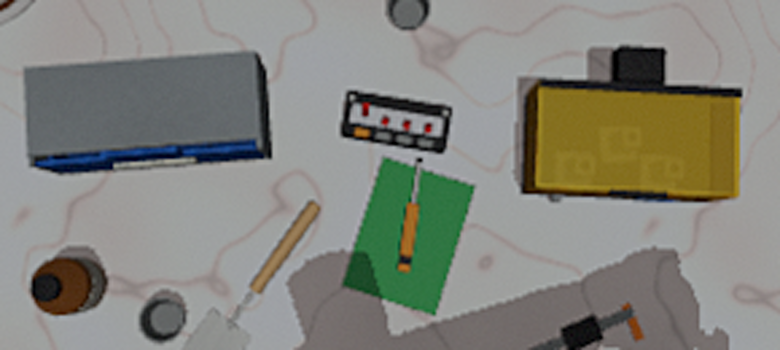

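View pics/s9.png

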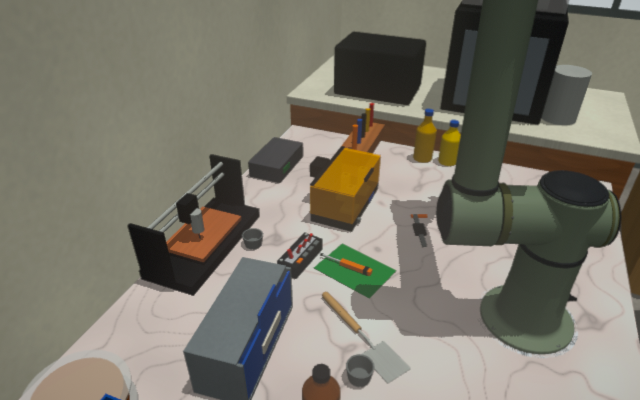

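Final pictures show the bin and cover shut, posts at (575,165), (620,140) and (660,170) under the cover, rocker 0 over, and the stylus on the mat. Hand in.

```bash
python3 -c "
from h import *
robot.job_done()"
```

```text
the job is handed in; nothing more can be done
```

The whole job is done and handed in at about 81 s of the 210 s allowed; the hand-in gives no verdict.

- **Posts:** there were three in the bin, and all three stand upright in the curing station.
- **Bin and cover:** I closed the bin and pressed the cover down until it snapped shut. In the last pictures the cover lies flat on the rim.
- **Rocker:** I flipped rocker 0, the one at the orange tag, to its far side with the stylus. The other three rockers still lean to the near side.
- **Stylus:** it is back on the mat, with its grip about 15 mm from the mat's middle. The bystanders look unmoved, and the arm is clear of everything.

Some checks did not fully agree:

- **Bin picture check:** right after closing, the side picture of the bin matched the starting picture, with no pixels differing. At the end 22 pixels differed. I took that to be the flipped rocker at the edge of the crop and did not look further.
- **Position fits:** the housing and station positions from different pictures differed by 3 to 6 mm, which did not matter for the grasps. One estimate of the bank's front corners was about 20 mm off. I ignored it because the tag agreed within 2 mm.
- **Rocker push:** the stylus met about 10 N as the rocker reached its stop, but the grip held.

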